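# Unlock the gauge fixture and draw the plug gauge to its red band

## Robot

A 6-joint arm with a two-finger parallel gripper is mounted at the origin on a cart in front of the work surface, level with it; the furniture and walls round the work are solid. World frame = base frame: x ahead of the robot, y to its left, z up, the work surface at z = 0. Lengths are in m, angles in rad, forces in N, time in s.
With the tool pointing down it reaches from about 0.3 to 0.825 m from the base axis. Payload 5.4 kg.
Tool frame: the origin (TCP) lies at the very end of the fingers, on their centre line; the grasp point (between the pads) lies 19 mm behind it; z points along the fingers, y is the line along which they close (so a half turn about z gives the same grasp; the last joint's range is limited). The gripper opens to 92 mm and grips with 3 to 60 N. Pads are 20 mm wide; open, the fingers measure 128 mm over their backs; the gripper's body (75 mm by 189 mm) begins 69 mm behind the grasp point.
Start: joints at [-1.475, 0.158, 1.597, -0, 1.386, -0.21], TCP at [0.173, -0.548, 0.215] pointing down, gripper open.
Joint ranges: [-2.91, 2.91], [-0.94, 2.29], [0.18, 2.7], [-1.29, 4.43], [0.17, 2.64], [-3, 3]. Speed limits (rad/s): [2.57, 2.57, 3.14, 3.14, 3.14, 3.14].

## Interface

Orientations are given as a rotation vector (axis times angle).
In Python, from workcell import get_obs, capture, job_done, recognise, landmark_of gives the robot as it stands.
- The arm moves only by the shell command python3 -m jog 'ROWS' [FORCE]. ROWS is a JSON object of lists of equal length, an entry for each row: "turn": the turn, a rotation vector about the world's x, y, z in rad, a list of three; "slide": the shift along the world's x, y, z in m, a list of three; "grip": the closure, from 0 (fully open) to 1 (shut). In form: {"turn": [[rx, ry, rz], ...], "slide": [[tx, ty, tz], ...], "grip": [grip, ...]}. A call has exactly 8 rows; each row shifts and turns the commanded pose from where the row before left it; what a row does not reach is not made up. A row lasts 1/10 s, in which the tool goes at most 50 mm and 8.59 degrees, less where a joint would pass 70% of its speed; a pose out of reach is approached as far as the arm can. A call is refused whole if a number of a shift passes 0.05 or a number of a turn 0.15, either way. A call with a gripper value outside its range is refused whole. The fingers move at their own pace and stop on an object; FORCE is the grip in N (left out, the last holds). Time passes only in rows, so rows that do not move let the fingers close, or fill a call up. It gives the time, the measured TCP pose, the force, the opening and the grip force at its end, in the units of the state.
- get_obs(): the state, without advancing time (a new reading comes with each control period).
- capture(name): name is "side" or "top" or "wrist"; returns a dict with "img" (420x560x3 uint8, red, green, blue), "intrinsics" (3x3 intrinsics, pixels), "k1" (the pictures are not rectified: a ray, as slopes to the right and down, at radius r is drawn at 1 + k1 r^2 times it, then the intrinsics apply), "R" (3x3) and "t" (3): a world point X has camera coordinates R X + t; the wrist camera has in their place "T_tool_cam" (4x4, takes a point from camera to tool coordinates, whose origin is the TCP and whose axes are the flange's). Camera axes: x right, y down, z forward; pixel columns grow to the right and rows downward; lengths in m; the calibration is good to about 2 mm. A picture is of the moment at which its call begins: read the wrist's pose just before it. There is no depth.
- job_done(): hands the job in; it is judged then, once.
Trained networks look in the newest picture that a camera, given by its name, has taken for a name from the list of things; names that differ only in an ending like _2 or _b are one class to them, and where a whole thing is asked for, a point or a joint stands for the part that bears it (a point fixed in the world has none). Each returns a list of dicts, best first, with "score" (0 to 1); they miss things now and then, are a little off and sometimes report something else, mostly with a low value. They report only what shows in the picture. A call takes as long as a camera call. They do not tell look-alikes from the thing itself.
- recognise(camera, target): "position" ([row, column] in pixels, amid what is visible of it).
- landmark_of(camera, target): "position" ([row, column] in pixels: a listed point, or the origin of a listed thing).
The state is a dict: "time_s": time; "qpos": joint angles; "joint_velocities": joint speeds; "joint_efforts": joint torques, N m; "eef_pos": TCP position; "orientation": TCP orientation; "contact_force": force on the tool from outside, world axes, zero at the start; "ft_torque": the same for the moment, N m; "grip_width": opening from 0.0 (shut) to 1.0 (fully open); "grip_force": force on a finger pad.
Only numpy, scipy, OpenCV 4.12 (cv2) and the standard library are available. Lean on these libraries where they do the work, as an engineer would, in place of code of your own. Each camera call takes 0.05 s, during which the arm holds its last target. There are 200 camera calls.

## Task

Take the blue-handled key from its wooden stand, push it fully home into the slot of the brass lock on the gauge fixture and turn it clockwise (seen from above) as far as it goes, so that the red arm swings off the collar of the plug gauge. Leave the key in the lock, grasp the plug gauge by its black handle and draw it straight up about 34 mm without forcing it against its bore, so that the whole red band shows but the shaft stays in the bore, and finish holding it still there: do not let go. Leave the gear, the loupe and the stepped tan part alone.

Things in the scene. Friction and masses are not known exactly. Their poses are not given: they have to be found in the camera images.
- fixture: Gauge fixture bolted to the desk, will not move. Dark base 86 x 176 x 8 mm (x, y, z); at y = +45 mm the aluminium bore block, 56 x 56 mm, top 68 mm above the origin; at y = -45 mm a grey pillar, 50 x 50 mm, top 52 mm up, that carries the brass lock. Origin: centre of the base's underside.
- bore_mouth (a point): Centre of the bore's mouth on top of the bore block. The bore is vertical, 21.6 mm wide and 54 mm deep. Axes as the fixture's.
- slot_mouth (a point): Centre of the key slot's mouth, on the lock's axis, on top of the round brass lock barrel (42 mm diameter), 88 mm above the fixture's underside. The slot is 9 mm (this point's x) by 21 mm (its y) and 24 mm deep; the point turns with the lock. The red arm, 16 mm wide and 6 mm thick, top 7 mm below the slot's mouth, reaches 78 mm out along the point's +y and lies over the plug gauge's collar while locked.
- lock (a joint): Angle of the lock barrel and its red arm, rad: 0 to 0.12 locked at the start, grows as it turns clockwise seen from above, stop at 1.4. Stays where it is left; light friction of 0.06 N m. The key has play in the slot of up to 0.17 rad each way.
- key: Loose key, standing upright in its stand, 60 g, 62 mm tall. Origin: centre of the blade's lower end. Blade 6 mm (x) by 18 mm (y) by 20 mm long with a narrower tip; above it a steel flange of 28 mm diameter, 4 mm thick (its underside 20 mm above the origin, rests on the barrel when fully home), a short neck, then the blue handle: 10 mm thick (x), 34 mm wide (y), from 30 to 62 mm above the origin. The same after a half turn about z.
- key_grip (a point): Middle of the key's blue handle, 46 mm above the tip of the blade; axes as the key's. Grasp across x (10 mm thick).
- key_stand: Wooden key stand 46 x 50 x 30 mm, fixed, with a slot 9 x 21 mm, 24 mm deep, from above. Origin: centre of its underside. The key hangs in it by the flange; the flange's underside is level with the stand's top.
- plug: Loose plug gauge (rod), 220 g, 100 mm long, standing fully home in the bore. Origin: centre of the lower end; z along the rod. Shaft 20 mm diameter from 0 to 52 mm with a red band from 22 to 34 mm, a dark collar of 40 mm diameter from 52 to 58 mm that rests on the bore block when home, black ribbed handle of 20 mm diameter from 58 to 100 mm. It is held by nothing but its weight and slides down again if let go.
- plug_grip (a point): Point on the plug gauge's axis in its black handle, 80 mm above its lower end: grasp it here from above, at any yaw; the handle ends 20 mm above this point and the collar lies 22 mm below it.
- plug_collar (a point): Centre of the underside of the plug gauge's collar, 52 mm above its lower end; level with the bore's mouth when home.
- gear: Bystander: steel spur gear, 49 mm diameter, 12 mm high, loose. Leave alone.
- loupe: Bystander: black eye loupe, 35 mm diameter, 30 mm high, loose. Leave alone.
- tan_part: Bystander: stepped tan turned part, 32 mm diameter, 34 mm high, loose. Leave alone.
Mind the look-alikes: they are no part of the job. There is more than one size of the key; the job needs the smaller.

How it is judged:
By the outcome, as a careful person would: the job done as asked, in the order asked, and still so for the second after the job is handed in, while the arm keeps its last pose, push and grip.
It also fails if it takes over 51 s, if anything falls off the work surface, if the arm or the gripper's body presses on something with over 40 N, if the wrist force passes 120 N, or if a joint passes its speed limit or range.

## Working session

There is one attempt and no reset: what is moved stays moved. The work goes in short steps, Python scripts to look and compute and a shell command to move; the robot and the scene stay as the last step left them, time stands still between calls to the robot, and variables do not carry over. Pictures are saved under pics/ and viewed, at most 11 in all, crops included, and the job is handed in when it is done.

```bash
mkdir -p pics; cat > h.py <<'E'
import numpy as np, cv2
from workcell import get_obs, capture, recognise, landmark_of
from scipy.spatial.transform import Rotation as Ro
def cap(name,save=None):
    o=get_obs(); c=capture(name)
    if 'T_tool_cam' in c:
        T=np.eye(4); T[:3,:3]=Ro.from_rotvec(o['orientation']).as_matrix(); T[:3,3]=o['eef_pos']
        W=T@np.array(c['T_tool_cam']); c['R']=W[:3,:3].T; c['t']=-c['R']@W[:3,3]
    c['R']=np.array(c['R']);c['t']=np.array(c['t']);c['K']=np.array(c['intrinsics'])
    if save: cv2.imwrite('pics/'+save,cv2.cvtColor(c['img'],cv2.COLOR_RGB2BGR))
    return c
def ray(c,rc):
    D=np.array([c['k1'],0,0,0,0],float)
    u=cv2.undistortPoints(np.array([[[rc[1],rc[0]]]],float),c['K'],D)[0,0]
    return -c['R'].T@c['t'], c['R'].T@np.array([u[0],u[1],1])
def atz(c,rc,z):
    p,d=ray(c,rc); return p+d*(z-p[2])/d[2]
def proj(c,X):
    D=np.array([c['k1'],0,0,0,0],float)
    return cv2.projectPoints(np.array([X],float),cv2.Rodrigues(c['R'])[0],c['t'],c['K'],D)[0][0,0][::-1]
def tri(obs):
    A=np.zeros((3,3));b=np.zeros(3)
    for c,rc in obs:
        p,d=ray(c,rc);d=d/np.linalg.norm(d);M=np.eye(3)-np.outer(d,d);A+=M;b+=M@p
    return np.linalg.solve(A,b)
E
cat > a.py <<'E'
from h import *
np.set_printoptions(precision=4,suppress=True)
for n in ('top','side'):
    c=cap(n,n+'0.png'); print(n,'cam',-c['R'].T@c['t'])
    for k,z in (('fixture',0),('bore_mouth',.068),('slot_mouth',.088),('key',.010),('key_grip',.056),('key_stand',0),('plug_grip',.096),('plug_collar',.068)):
        for r in landmark_of(n,k)[:3]: print(k,np.round(r['position']),round(r['score'],2),atz(c,r['position'],z))
print(get_obs())
E
python3 a.py
```

```text
top cam [ 0.3575 -0.256   1.0156]
fixture [184. 292.] 0.63 [ 0.5262 -0.3028  0.    ]
bore_mouth [164. 274.] 0.82 [ 0.5528 -0.2662  0.068 ]
slot_mouth [190. 314.] 0.74 [ 0.5017 -0.3386  0.088 ]
key [257. 322.] 0.93 [ 0.3812 -0.3593  0.01  ]
key [277. 273.] 0.67 [ 0.3447 -0.2629  0.01  ]
key_grip [258. 324.] 0.81 [ 0.378 -0.358  0.056]
key_grip [282. 272.] 0.77 [ 0.3363 -0.2617  0.056 ]
key_grip [191. 316.] 0.68 [ 0.5045 -0.3455  0.056 ]
key_stand [276. 269.] 0.91 [ 0.3462 -0.2552  0.    ]
plug_grip [158. 274.] 0.53 [ 0.5581 -0.2676  0.096 ]
plug_collar [167. 276.] 0.75 [ 0.5476 -0.27    0.068 ]
side cam [ 0.2116 -0.9196  0.571 ]
fixture [246. 316.] 0.55 [ 0.5264 -0.3083  0.    ]
bore_mouth [205. 321.] 0.93 [ 0.5491 -0.2719  0.068 ]
slot_mouth [225. 317.] 0.72 [ 0.5034 -0.352   0.088 ]
key [245. 219.] 0.72 [ 0.3458 -0.2588  0.01  ]
key [279. 252.] 0.66 [ 0.3782 -0.3656  0.01  ]
key [206. 320.] 0.32 [ 0.5851 -0.199   0.01  ]
key_grip [227. 217.] 0.85 [ 0.3445 -0.2615  0.056 ]
key_grip [250. 249.] 0.7 [ 0.3808 -0.3428  0.056 ]
key_stand [250. 222.] 0.56 [ 0.3495 -0.2635  0.    ]
plug_grip [191. 320.] 0.73 [ 0.5471 -0.2653  0.096 ]
plug_collar [201. 318.] 0.73 [ 0.549 -0.257  0.068]
plug_collar [247. 313.] 0.37 [ 0.4832 -0.3825  0.068 ]
{'time_s': 0.9, 'qpos': array([-1.4751,  0.1584,  1.597 ,  0.    ,  1.3862, -0.2101]), 'joint_velocities': array([ 0.0014, -0.0011, -0.0008, -0.0011, -0.0006,  0.0003]), 'joint_efforts': array([ -0.0004, -38.5575, -32.2362,   0.0701,   0.0307,  -0.    ]), 'eef_pos': array([ 0.1731, -0.5483,  0.2146]), 'orientation': array([ 3.1049,  0.4785, -0.    ]), 'contact_force': array([-0.0776,  0.3663, -0.2216]), 'ft_torque': array([-0.0283,  0.0125, -0.0007]), 'grip_force': 0.0, 'grip_width': 0.9964067354126362}
```

```bash
python3 -c "
import cv2,numpy as np
a=cv2.imread('pics/top0.png')[120:320,200:370];b=cv2.imread('pics/side0.png')[140:340,170:370]
cv2.imwrite('pics/m0.png',np.hstack([cv2.resize(a,(400,470)),cv2.resize(b,(400,470))][:0]+[cv2.resize(a,None,fx=2.1,fy=2.1,interpolation=3),cv2.resize(b,None,fx=2.1,fy=2.1,interpolation=3)]))"
```

```text
(no output)
```

View pics/m0.png

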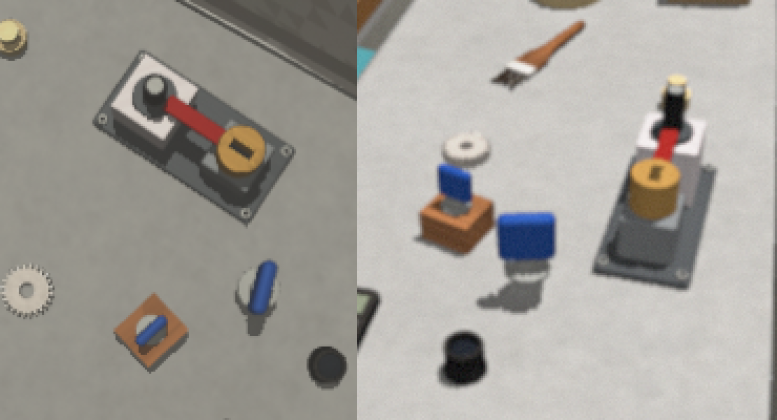

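Top/side: the small key stands in the wooden stand at about (0.345,-0.262), handle heading about -43°. The bigger loose decoy is at (0.378,-0.36). The red arm heads about 58° from the lock to the plug. I'm moving above the stand.

```bash
for i in 1 2; do :; done
python3 -m jog '{"turn":[[0,0,-0.066],[0,0,-0.066],[0,0,-0.066],[0,0,-0.066],[0,0,-0.066],[0,0,-0.066],[0,0,-0.066],[0,0,-0.066]],"slide":[[0.011,0.018,0],[0.011,0.018,0],[0.011,0.018,0],[0.011,0.018,0],[0.011,0.018,0],[0.011,0.018,0],[0.011,0.018,0],[0.011,0.018,0]],"grip":[0,0,0,0,0,0,0,0]}' 20
python3 -m jog '{"turn":[[0,0,-0.066],[0,0,-0.066],[0,0,-0.066],[0,0,-0.066],[0,0,-0.066],[0,0,-0.066],[0,0,-0.066],[0,0,-0.066]],"slide":[[0.011,0.018,0],[0.011,0.018,0],[0.011,0.018,0],[0.011,0.018,0],[0.011,0.018,0],[0.011,0.018,0],[0.011,0.018,0],[0.011,0.018,0]],"grip":[0,0,0,0,0,0,0,0]}'
cat > b.py <<'E'
from h import *
import sys
np.set_printoptions(precision=4,suppress=True)
n=sys.argv[1]; Z=dict(fixture=0,bore_mouth=.068,slot_mouth=.088,key=.01,key_grip=.056,key_stand=0,plug_grip=.096,plug_collar=.068)
c=cap('wrist',n)
for a in sys.argv[2:]:
    k,_,z=a.partition('='); z=float(z) if z else Z[k]
    for r in landmark_of('wrist',k)[:3]: print(k,np.round(r['position']),round(r['score'],2),atz(c,r['position'],z))
o=get_obs(); R=Ro.from_rotvec(o['orientation']).as_matrix()
print(o['time_s'],o['eef_pos'],'yhead deg',np.degrees(np.arctan2(R[1,1],R[0,1])),'q6',o['qpos'][5],'cam',-c['R'].T@c['t'])
E
python3 b.py w1.png key_grip key key_stand
```

```text
time_s: 1.7
eef_pos: [0.2615, -0.4036, 0.2147]
orientation: [3.122, -0.353, 0.0]
contact_force: [-0.4, 0.9, 0.3]
grip_width: 1.004
grip_force: 0.0
time_s: 2.5
eef_pos: [0.3495, -0.2596, 0.2148]
orientation: [2.921, -1.155, 0.001]
contact_force: [0.2, 0.0, 0.3]
grip_width: 1.003
grip_force: 0.0
key_grip [196. 290.] 0.96 [ 0.3449 -0.2625  0.056 ]
key_grip [ 97. 342.] 0.91 [ 0.3804 -0.3591  0.056 ]
key [ 98. 335.] 0.57 [ 0.3807 -0.3596  0.01  ]
key [188. 289.] 0.56 [ 0.3436 -0.2599  0.01  ]
key_stand [182. 288.] 0.79 [ 0.3478 -0.2633  0.    ]
2.7 [ 0.3491 -0.2605  0.2147] yhead deg -132.86075339467627 q6 1.3993040865967377 cam [ 0.4091 -0.315   0.3859]
```

View pics/w1.png

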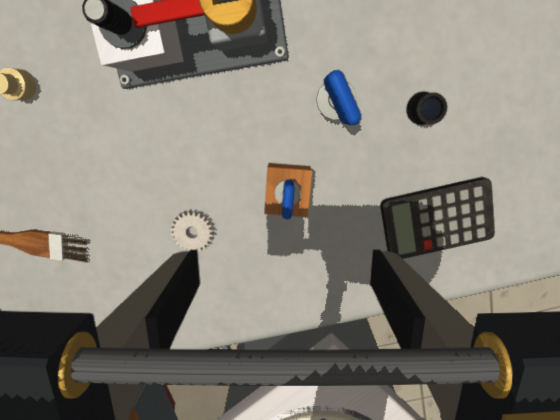

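Wrist picture: the stand's key is at about px (196,290), the decoy at (97,342). Next, the yaw of the key from its blue pixels and the stand's edges.

```bash
python3 - <<'E'
from h import *
c=cap('wrist'); I=c['img'].astype(int); r,g,b=I[...,0],I[...,1],I[...,2]
def part(m,z,win):
    w=np.zeros(m.shape,bool); w[win[0]:win[1],win[2]:win[3]]=1; ys,xs=np.nonzero(m&w)
    P=np.array([atz(c,(y,x),z)[:2] for y,x in zip(ys,xs)]); q=cv2.minAreaRect((P*1000).astype(np.float32))
    v=np.linalg.svd(P-P.mean(0))[2][0]
    B=cv2.boxPoints(q);e=B[1]-B[0]
    print(len(P),P.mean(0),'rect',q,'edge deg',np.degrees(np.arctan2(e[1],e[0])),'pca deg',np.degrees(np.arctan2(v[1],v[0])))
part((b>90)&(b>r+60),.066,(165,230,260,320))
part((r>130)&(r>b+50),.030,(150,225,250,325))
E
```

```text
248 [ 0.34858283 -0.26253517] rect ((348.65631103515625, -262.7447204589844), (9.028960227966309, 26.80596923828125), 42.367488861083984) edge deg -47.632504 pca deg 135.2347355827059
1067 [ 0.35148001 -0.26586939] rect ((348.4390869140625, -262.35650634765625), (46.63360595703125, 41.5609130859375), 42.34183120727539) edge deg -47.658134 pca deg -139.96300504988062
```

```bash

python3 -m jog '{"turn":[[0,0,-0.02],[0,0,-0.02],[0,0,0],[0,0,0],[0,0,0],[0,0,0],[0,0,0],[0,0,0]],"slide":[[-0.001,-0.001,-0.022],[-0.001,-0.001,-0.022],[0,0,-0.022],[0,0,-0.022],[0,0,-0.022],[0,0,-0.022],[0,0,-0.022],[0,0,-0.022]],"grip":[0,0,0,0,0,0,0,0]}' 30
python3 b.py w2.png key_grip
```

```text
time_s: 3.55
eef_pos: [0.3466, -0.2634, 0.0378]
orientation: [2.899, -1.21, 0.0]
contact_force: [-0.6, 0.1, -0.5]
grip_width: 1.0
grip_force: 0.0
key_grip [294. 286.] 0.89 [ 0.3418 -0.259   0.056 ]
key_grip [ 84. 389.] 0.82 [ 0.3802 -0.3582  0.056 ]
key_grip [242. 286.] 0.21 [ 0.361  -0.2784  0.056 ]
3.65 [ 0.345 -0.261  0.036] yhead deg -135.31514662426198 q6 1.4334344921109348 cam [ 0.4042 -0.321   0.209 ]
```

View pics/w2.png

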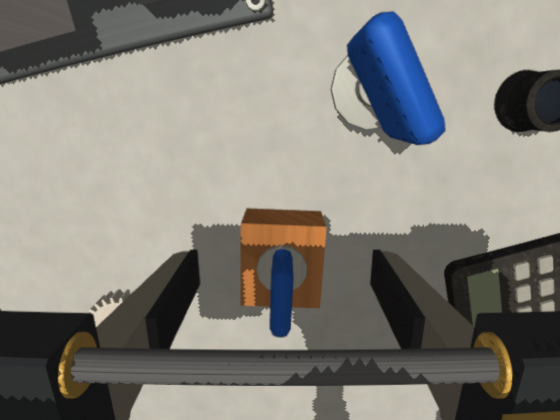

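The key is centred between the fingers. Close, then lift.

```bash

python3 -m jog '{"turn":[[0,0,0],[0,0,0],[0,0,0],[0,0,0],[0,0,0],[0,0,0],[0,0,0],[0,0,0]],"slide":[[0,0,0],[0,0,0],[0,0,0],[0,0,0],[0,0,0],[0,0,0],[0,0,0],[0,0,0]],"grip":[1,1,1,1,1,1,1,1]}' 30
python3 -m jog '{"turn":[[0,0,0],[0,0,0],[0,0,0],[0,0,0],[0,0,0],[0,0,0],[0,0,0],[0,0,0]],"slide":[[0,0,0],[0,0,0.005],[0,0,0.010],[0,0,0.015],[0,0,0.015],[0,0,0.020],[0,0,0.020],[0,0,0.020]],"grip":[1,1,1,1,1,1,1,1]}'
```

```text
time_s: 4.45
eef_pos: [0.3471, -0.2623, 0.0386]
orientation: [-2.9, 1.209, 0.0]
contact_force: [0.4, 0.1, 0.2]
grip_width: 0.326
grip_force: 0.0
time_s: 5.25
eef_pos: [0.3471, -0.2623, 0.1452]
orientation: [2.899, -1.209, 0.001]
contact_force: [-0.1, 0.4, -0.3]
grip_width: 0.102
grip_force: 30.0
```

```bash
python3 - <<'E'
from h import *
np.set_printoptions(precision=4,suppress=True)
o=get_obs();print(o['eef_pos'],o['grip_width'],o['grip_force'],o['time_s'])
c=cap('side','s1.png')
for k in('key','key_grip'):
    for r in landmark_of('side',k):
        p,d=ray(c,r['position']); 
        # nearest point on the vertical line through TCP
        s=np.dot(o['eef_pos'][:2]-p[:2],d[:2])/np.dot(d[:2],d[:2]); print(k,r,p+s*d)
im=cv2.imread('pics/s1.png')[100:300,140:340]; cv2.imwrite('pics/s1c.png',cv2.resize(im,None,fx=2.9,fy=2.9,interpolation=3))
E
```

```text
[ 0.3471 -0.2623  0.1452] 0.10190846535866986 29.999821186065674 5.25
key {'position': [280.4, 249.7], 'score': 0.72} [ 0.4002 -0.278  -0.0825]
key {'position': [205.9, 214.8], 'score': 0.63} [ 0.3432 -0.2616  0.1041]
key_grip {'position': [251.4, 246.1], 'score': 0.61} [ 0.3949 -0.2759 -0.0049]
key_grip {'position': [184.3, 211.7], 'score': 0.58} [ 0.3406 -0.2611  0.1499]
key_grip {'position': [205.6, 318.8], 'score': 0.16} [ 0.5071 -0.3446  0.1237]
```

View pics/s1c.png

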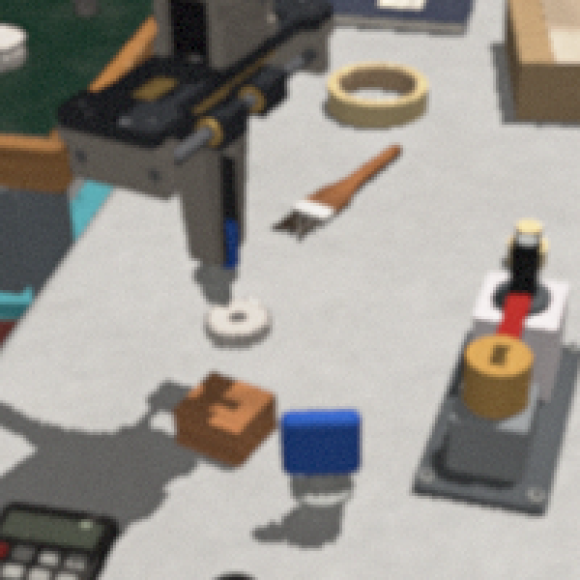

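Held, tip at about 0.104 m. The fingers closed late, so the grip is some 14 mm high on the handle but still has good overlap. Next I'm turning and moving near the lock for a close look.

```bash

python3 -m jog '{"turn":[[0,0,0.112],[0,0,0.112],[0,0,0.112],[0,0,0.112],[0,0,0.112],[0,0,0.112],[0,0,0.112],[0,0,0.112]],"slide":[[0.0084,-0.0073,0.001],[0.0084,-0.0073,0.001],[0.0084,-0.0073,0.001],[0.0084,-0.0073,0.001],[0.0084,-0.0073,0.001],[0.0084,-0.0073,0.001],[0.0084,-0.0073,0.001],[0.0084,-0.0073,0.001]],"grip":[1,1,1,1,1,1,1,1]}'
python3 -m jog '{"turn":[[0,0,0.112],[0,0,0.112],[0,0,0.112],[0,0,0.112],[0,0,0.112],[0,0,0.112],[0,0,0.112],[0,0,0.112]],"slide":[[0.0084,-0.0073,0.001],[0.0084,-0.0073,0.001],[0.0084,-0.0073,0.001],[0.0084,-0.0073,0.001],[0.0084,-0.0073,0.001],[0.0084,-0.0073,0.001],[0.0084,-0.0073,0.001],[0.0084,-0.0073,0.001]],"grip":[1,1,1,1,1,1,1,1]}'
python3 b.py w3.png slot_mouth bore_mouth plug_collar plug_grip key_grip=.155 key=.12
```

```text
time_s: 6.2
eef_pos: [0.414, -0.3202, 0.15]
orientation: [-3.135, -0.173, 0.002]
contact_force: [0.0, 0.1, -1.3]
grip_width: 0.11
grip_force: 30.0
time_s: 7.0
eef_pos: [0.4812, -0.3786, 0.1577]
orientation: [-2.75, -1.514, 0.001]
contact_force: [-0.3, -0.7, -1.1]
grip_width: 0.106
grip_force: 30.0
slot_mouth [160. 281.] 0.89 [ 0.5037 -0.3379  0.088 ]
slot_mouth [280. 285.] 0.56 [ 0.4574 -0.4166  0.088 ]
plug_collar [ 28. 282.] 0.93 [ 0.5509 -0.2644  0.068 ]
plug_grip [ 22. 279.] 0.67 [ 0.5489 -0.2657  0.096 ]
key_grip [256. 169.] 0.95 [ 0.4308 -0.3411  0.155 ]
key_grip [279. 288.] 0.82 [ 0.4781 -0.3872  0.155 ]
key [244. 286.] 0.92 [ 0.4807 -0.3814  0.12  ]
key [38. 46.] 0.74 [ 0.4328 -0.2041  0.12  ]
key [227. 190.] 0.64 [ 0.4356 -0.339   0.12  ]
7.35 [ 0.481  -0.3785  0.1591] yhead deg -32.68177817708385 q6 -0.29354785094513036 cam [ 0.5253 -0.3102  0.3289]
```

View pics/w3.png

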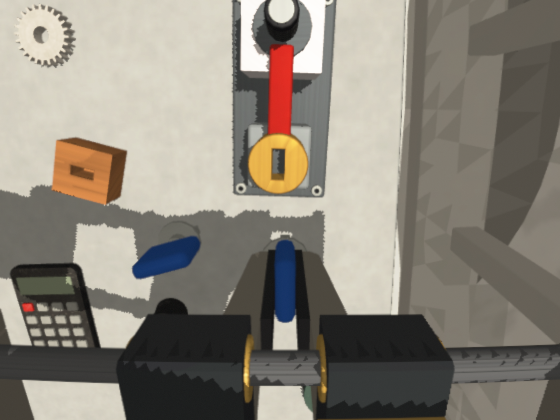

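The slot is at about px (163,278) in the brass barrel. The held key's handle is near col 285, rows 240-320. Next, fine numbers from the gold disc and the dark slot, and the key's centre line.

```bash
python3 - <<'E'
from h import *
np.set_printoptions(precision=4,suppress=True)
c=cap('wrist');o=get_obs();R=Ro.from_rotvec(o['orientation']).as_matrix();tcp=o['eef_pos']
I=c['img'].astype(int); r,g,b=I[...,0],I[...,1],I[...,2]
gold=((r>150)&(g>100)&(b<110)&(r-g<110)).astype(np.uint8); gold[:120]=0;gold[210:]=0;gold[:,:235]=0;gold[:,325:]=0
cn=max(cv2.findContours(gold,0,1)[0],key=cv2.contourArea)
P=np.float32([atz(c,(p[0][1],p[0][0]),.088)[:2]*1000 for p in cn])
print('circle',cv2.minEnclosingCircle(P),cv2.fitEllipse(P))
m=cv2.moments(cv2.convexHull(P));print('hull c',m['m10']/m['m00'],m['m01']/m['m00'])
hull=np.zeros_like(gold);cv2.fillPoly(hull,[cn],1); hull=cv2.erode(hull,np.ones((7,7)))
ys,xs=np.nonzero(hull&(1-gold)); Q=np.float32([atz(c,(y,x),.088)[:2]*1000 for y,x in zip(ys,xs)])
print('slot',len(Q),cv2.minAreaRect(Q)); v=np.linalg.svd(Q-Q.mean(0))[2][0];print('slot deg',np.degrees(np.arctan2(v[1],v[0])))
red=(r>150)&(g<70)&(b<70); red[:50]=0; red[130:]=0
ys,xs=np.nonzero(red&(np.abs(np.arange(560)-280)<60)); Q=np.float32([atz(c,(y,x),.081)[:2] for y,x in zip(ys,xs)])
v=np.linalg.svd(Q-Q.mean(0))[2][0];print('arm deg',np.degrees(np.arctan2(v[1],v[0])), Q.mean(0))
bl=(b>90)&(b>r+60); bl[:235]=0; bl[:,:255]=0; bl[:,320:]=0
ys,xs=np.nonzero(bl)
for y in (245,260,280,300,315): 
    x=xs[ys==y]; print(y,x.min(),x.max())
h=tcp-R[:,2]*0
for dz in (.019,0,-.02,-.041): print('tool axis at',dz,proj(c,tcp-R[:,2]*dz))
for off in (-.041,-.036):
    for L in (.030,.062):
        for s in(-.017,.017): print('pred handle',off,L,s,proj(c,tcp+np.array([0,0,off+L])+R[:,0]*s))
    for s in (-.014,.014):print('pred flange',proj(c,tcp+np.array([0,0,off+.024])+R[:,0]*s))
E
```

```text
circle ((501.0773620605469, -338.6980285644531), 20.95088768005371) ((500.85589599609375, -338.84820556640625), (40.552425384521484, 40.8486328125), 94.31548309326172)
hull c 500.8675542276327 -338.79920871203456
slot 386 ((500.9276123046875, -338.73822021484375), (21.011686325073242, 8.743268013000488), 54.73220443725586)
slot deg -124.18742
arm deg -124.41666 [ 0.5285 -0.2982]
245 287 287
260 281 289
280 276 293
300 276 293
315 277 293
tool axis at 0.019 [283.8876 284.6793]
tool axis at 0 [266.7521 284.7021]
tool axis at -0.02 [251.9452 284.7218]
tool axis at -0.041 [239.0752 284.739 ]
pred handle -0.041 0.03 -0.017 [285.2493 284.7533]
pred handle -0.041 0.03 0.017 [229.806  284.7006]
pred handle -0.041 0.062 -0.017 [316.7265 284.6773]
pred handle -0.041 0.062 0.017 [253.0024 284.6098]
pred flange [275.8042 284.7608]
pred flange [231.2495 284.7192]
pred handle -0.036 0.03 -0.017 [289.5382 284.7429]
pred handle -0.036 0.03 0.017 [232.934  284.6884]
pred handle -0.036 0.062 -0.017 [322.6581 284.663 ]
pred handle -0.036 0.062 0.017 [257.4375 284.5925]
pred flange [279.7741 284.7509]
pred flange [234.3066 284.7078]
```

```bash
python3 -c "
import cv2
cv2.imwrite('pics/w3c.png',cv2.resize(cv2.imread('pics/w3.png')[130:340,200:360],None,fx=2.8,fy=2.8,interpolation=2))"
```

```text
(no output)
```

View pics/w3c.png

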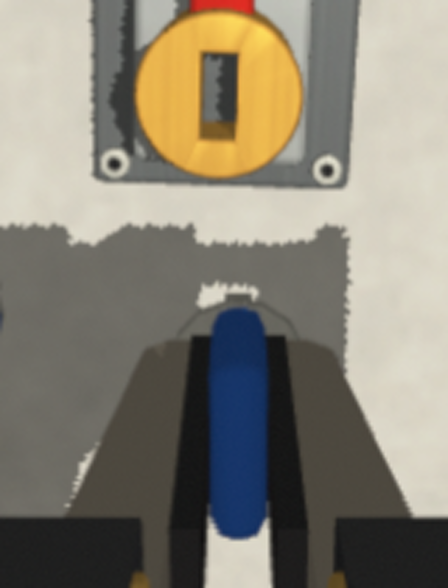

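```bash

python3 -m jog '{"turn":[[0,0,-0.013],[0,0,-0.013],[0,0,0],[0,0,0],[0,0,0],[0,0,0],[0,0,0],[0,0,0]],"slide":[[0.0035,0.0068,0],[0.0035,0.0068,0],[0.0035,0.0068,0],[0.0035,0.0068,-0.004],[0.0035,0.0068,-0.008],[0.0032,0.0069,-0.008],[0,0,0],[0,0,0]],"grip":[1,1,1,1,1,1,1,1]}'
python3 b.py w4.png slot_mouth key=.101 key_grip=.147 plug_grip plug_collar
python3 -c "
import cv2
cv2.imwrite('pics/w4c.png',cv2.resize(cv2.imread('pics/w4.png')[130:340,200:360],None,fx=2.8,fy=2.8,interpolation=2))"
```

```text
time_s: 8.2
eef_pos: [0.502, -0.3378, 0.139]
orientation: [-2.774, -1.473, 0.001]
contact_force: [0.3, -0.4, -0.2]
grip_width: 0.108
grip_force: 30.0
slot_mouth [236. 283.] 0.68 [ 0.5001 -0.3391  0.088 ]
key [278. 197.] 0.83 [ 0.4387 -0.3276  0.101 ]
key [243. 286.] 0.69 [ 0.5014 -0.3398  0.101 ]
key_grip [281. 288.] 0.66 [ 0.5011 -0.3424  0.147 ]
key_grip [319. 175.] 0.63 [ 0.4375 -0.3277  0.147 ]
plug_grip [100. 281.] 0.8 [ 0.5485 -0.2654  0.096 ]
plug_collar [101. 285.] 0.74 [ 0.5505 -0.2669  0.068 ]
8.5 [ 0.5022 -0.3386  0.14  ] yhead deg -34.11703671511273 q6 -0.19703578424294613 cam [ 0.548  -0.2705  0.3101]
```

View pics/w4c.png

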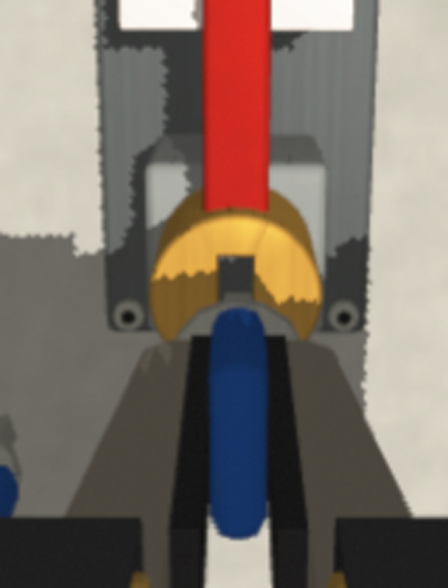

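Key and slot line up (slot col ≈284.3, handle ≈285). I'm lowering gently.

```bash

python3 -m jog '{"turn":[[0,0,0],[0,0,0],[0,0,0],[0,0,0],[0,0,0],[0,0,0],[0,0,0],[0,0,0]],"slide":[[0,0,-0.004],[0,0,-0.004],[0,0,-0.004],[0,0,-0.002],[0,0,-0.002],[0,0,-0.002],[0,0,-0.002],[0,0,0]],"grip":[1,1,1,1,1,1,1,1]}'
```

```text
time_s: 9.3
eef_pos: [0.502, -0.3381, 0.1193]
orientation: [-2.775, -1.472, 0.0]
contact_force: [-1.0, 0.6, -0.7]
grip_width: 0.103
grip_force: 30.0
```

```bash

python3 -m jog '{"turn":[[0,0,0],[0,0,0],[0,0,0],[0,0,0],[0,0,0],[0,0,0],[0,0,0],[0,0,0]],"slide":[[0,0,-0.002],[0,0,-0.002],[0,0,-0.002],[0,0,-0.002],[0,0,-0.001],[0,0,-0.001],[0,0,0],[0,0,0]],"grip":[1,1,1,1,1,1,1,1]}'
```

```text
time_s: 10.1
eef_pos: [0.5022, -0.3382, 0.1097]
orientation: [2.775, 1.473, 0.0]
contact_force: [-0.5, 0.1, -0.6]
grip_width: 0.107
grip_force: 30.0
```

```bash

python3 -m jog '{"turn":[[0,0,0],[0,0,0],[0,0,0],[0,0,0],[0,0,0],[0,0,0],[0,0,0],[0,0,0]],"slide":[[0,0,-0.001],[0,0,-0.001],[0,0,-0.001],[0,0,-0.001],[0,0,-0.001],[0,0,0],[0,0,0],[0,0,0]],"grip":[1,1,1,1,1,1,1,1]}'
```

```text
time_s: 10.9
eef_pos: [0.5023, -0.3383, 0.1058]
orientation: [2.775, 1.473, -0.0]
contact_force: [-2.6, 2.1, 6.7]
grip_width: 0.106
grip_force: 30.0
```

```bash

python3 -m jog '{"turn":[[0,0,0],[0,0,0],[0,0,-0.05],[0,0,-0.10],[0,0,-0.10],[0,0,-0.10],[0,0,-0.10],[0,0,-0.05]],"slide":[[0,0,-0.0005],[0,0,0],[0,0,0],[0.0001,-0.0002,0],[0.0001,-0.0001,0],[0,-0.0002,0],[0.0001,-0.0001,0],[0,-0.0001,0]],"grip":[1,1,1,1,1,1,1,1]}' 40
python3 -c "
from h import *;o=get_obs();print(o['contact_force'],o['ft_torque'],o['eef_pos'])"
```

```text
time_s: 11.7
eef_pos: [0.5026, -0.3389, 0.1058]
orientation: [3.054, 0.736, -0.0]
contact_force: [-3.0, 3.3, 8.6]
grip_width: 0.107
grip_force: 40.0
[-3.02754052  3.25692382  8.56020367] [0.58818549 0.68182487 0.07137529] [ 0.50264515 -0.33891169  0.10575062]
```

```bash

python3 -m jog '{"turn":[[0,0,-0.10],[0,0,-0.10],[0,0,-0.10],[0,0,-0.10],[0,0,-0.10],[0,0,-0.10],[0,0,-0.10],[0,0,-0.05]],"slide":[[-0.0001,0.0001,0],[-0.0001,0,0],[-0.0001,0,0],[0,0,0],[0,0,0],[0,-0.0001,0],[0,-0.0001,0],[0,0,0]],"grip":[1,1,1,1,1,1,1,1]}'
python3 -c "
from h import *;o=get_obs();print(o['contact_force'],o['ft_torque'],o['eef_pos'],o['qpos'][5])"
```

```text
time_s: 12.5
eef_pos: [0.5026, -0.3398, 0.1058]
orientation: [3.11, -0.434, 0.002]
contact_force: [-2.1, 0.0, 6.4]
grip_width: 0.104
grip_force: 40.0
[-2.06590847  0.02457616  6.37541242] [0.243423   0.46810729 0.03445123] [ 0.50258462 -0.3398003   0.10576435] 1.054972615471198
```

```bash

python3 -m jog '{"turn":[[0,0,-0.05],[0,0,-0.05],[0,0,-0.04],[0,0,-0.03],[0,0,-0.03],[0,0,-0.03],[0,0,0],[0,0,0]],"slide":[[0,0,0],[0,0,0],[0,0,0],[0,0,0],[0,0,0],[0,0,0],[0,0,0],[0,0,0]],"grip":[1,1,1,1,1,1,1,1]}'
python3 -c "
from h import *;o=get_obs();print(o['contact_force'],o['ft_torque'],o['eef_pos'],o['qpos'][5])"
```

```text
time_s: 13.3
eef_pos: [0.5024, -0.3402, 0.1058]
orientation: [3.04, -0.783, 0.002]
contact_force: [-3.0, -1.4, 6.5]
grip_width: 0.108
grip_force: 40.0
[-2.97108172 -1.37429576  6.48426608] [0.07759343 0.54717784 0.02179873] [ 0.50242851 -0.34021432  0.10582018] 1.2819594241073464
```

```bash

python3 -m jog '{"turn":[[0,0,-0.03],[0,0,-0.03],[0,0,-0.03],[0,0,-0.03],[0,0,-0.03],[0,0,0],[0,0,0],[0,0,0]],"slide":[[0,0,0],[0,0,0],[0,0,0],[0,0,0],[0,0,0],[0,0,0],[0,0,0],[0,0,0]],"grip":[1,1,1,1,1,1,1,1]}'
python3 - <<'E'
from h import *
np.set_printoptions(precision=4,suppress=True)
o=get_obs();print(o['contact_force'],o['ft_torque'],o['eef_pos'],o['qpos'][5])
c=cap('top','t5.png');I=c['img'].astype(int);m=(I[...,0]>120)&(I[...,1]<70)&(I[...,2]<70);m[:120]=0;m[270:]=0;m[:,:220]=0;m[:,380:]=0
ys,xs=np.nonzero(m);Q=np.array([atz(c,(y,x),.081)[:2] for y,x in zip(ys,xs)])
print(len(Q),Q.mean(0));v=np.linalg.svd(Q-Q.mean(0))[2][0];print(np.degrees(np.arctan2(v[1],v[0])), Q[np.argmax(np.linalg.norm(Q-[.501,-.3388],axis=1))])
E
```

```text
time_s: 14.1
eef_pos: [0.5023, -0.3404, 0.1058]
orientation: [2.973, -1.008, 0.002]
contact_force: [-3.0, -1.2, 6.9]
grip_width: 0.104
grip_force: 40.0
[-3.0238 -1.2042  6.9259] [-0.1274  0.6585  0.1919] [ 0.5023 -0.3404  0.1058] 1.4315960311152474
0 nan<stdin>:6: RuntimeWarning: Mean of empty slice.
  ret = ret.dtype.type(ret / rcount)
Traceback (most recent call last):
numpy.linalg.LinAlgError: 1-dimensional array given. Array must be at least two-dimensional
```

Torque jumped to 0.19 N m after 1.63 rad, so that is the stop. Open, rise, and look.

```bash

python3 -m jog '{"turn":[[0,0,0],[0,0,0],[0,0,0],[0,0,0],[0,0,0],[0,0,0],[0,0,0],[0,0,0]],"slide":[[0,0,0],[0,0,0],[0,0,0],[0,0,0],[0,0,0],[0,0,0],[0,0,0],[0,0,0]],"grip":[0.4,0.4,0.4,0.4,0.4,0.4,0.4,0.4]}'
python3 -m jog '{"turn":[[0,0,0],[0,0,0],[0,0,0],[0,0,0],[0,0,0],[0,0,0],[0,0,0],[0,0,0]],"slide":[[0,0,0.005],[0,0,0.01],[0,0,0.015],[0,0,0.015],[0,0,0.015],[0,0,0.015],[-0.010,0.005,0],[-0.010,0.005,0]],"grip":[0.4,0.4,0.4,0.4,0.4,0.4,0.4,0.4]}'
python3 b.py w5.png slot_mouth plug_grip plug_collar key=.068 key_grip=.114
```

```text
time_s: 14.95
eef_pos: [0.5022, -0.339, 0.1041]
orientation: [-2.975, 1.009, -0.0]
contact_force: [0.8, -0.1, -0.6]
grip_width: 0.6
grip_force: 0.0
time_s: 15.75
eef_pos: [0.4825, -0.3294, 0.181]
orientation: [2.974, -1.009, 0.003]
contact_force: [0.2, -0.0, -0.6]
grip_width: 0.597
grip_force: 0.0
slot_mouth [192. 280.] 0.67 [ 0.4997 -0.3381  0.088 ]
plug_grip [204. 160.] 0.85 [ 0.5494 -0.2609  0.096 ]
plug_collar [192. 175.] 0.89 [ 0.5494 -0.2651  0.068 ]
key [243. 364.] 0.86 [ 0.4157 -0.3653  0.068 ]
key [184. 284.] 0.75 [ 0.4997 -0.3416  0.068 ]
key_grip [276. 377.] 0.95 [ 0.409  -0.3601  0.114 ]
key_grip [201. 282.] 0.6 [ 0.4983 -0.339   0.114 ]
16.05 [ 0.4826 -0.3293  0.1794] yhead deg -127.48446272700001 q6 1.419481276621281 cam [ 0.5471 -0.3786  0.3523]
```

View pics/w5.png

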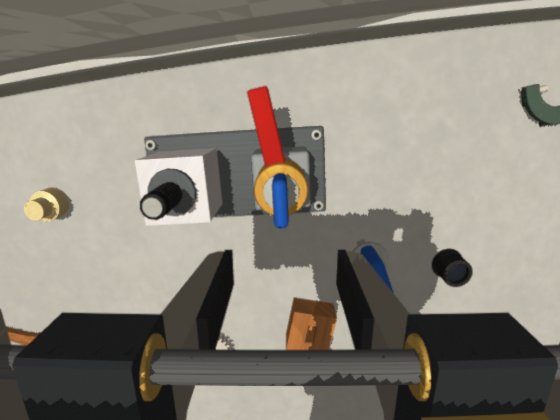

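The red arm now points away from the plug and the key stands in the lock. Next I'm measuring the arm angle and the plug position.

```bash
python3 - <<'E'
from h import *
np.set_printoptions(precision=4,suppress=True)
c=cap('wrist');I=c['img'].astype(int);r,g,b=I[...,0],I[...,1],I[...,2]
m=(r>150)&(g<70)&(b<70);m[:80]=0;m[160:]=0;m[:,:230]=0;m[:,300:]=0
ys,xs=np.nonzero(m);Q=np.array([atz(c,(y,x),.081)[:2] for y,x in zip(ys,xs)])
v=np.linalg.svd(Q-Q.mean(0))[2][0];w=Q.mean(0)-[.501,-.3388];print('arm',np.degrees(np.arctan2(v[1],v[0])),np.degrees(np.arctan2(w[1],w[0])))
d=(b>90)&(b>r+60);d[:160]=0;d[235:]=0;d[:,:262]=0;d[:,300:]=0
ys,xs=np.nonzero(d);print('blue rows',ys.min(),ys.max())
u=np.array([np.cos(np.radians(-25)),np.sin(np.radians(-25)),0])
for z in (.068,.071,.074):
  for s in(.017,-.017): print(z,s,'bottom',proj(c,np.array([.501,-.3388,z+.03])+s*u),'top',proj(c,np.array([.501,-.3388,z+.062])+s*u))
# plug top disc: light grey centre
for x,y,z in ((.5505,-.2665,.116),(.5495,-.263,.116)): print('plug top pred',proj(c,[x,y,z]),'base',proj(c,[x,y,.074]))
gm=cv2.cvtColor(c['img'],cv2.COLOR_RGB2GRAY)
lab=((gm>120)).astype(np.uint8); lab[:,:130]=0
n,L,S,C=cv2.connectedComponentsWithStats(lab)
for i in range(1,n):
    if 40<S[i][4]<900 and 180<C[i][1]<225 and 135<C[i][0]<170: print('disc',S[i],C[i],atz(c,C[i][::-1],.116))
m2=((gm<110)&(gm>60)).astype(np.uint8); 
E
python3 -c "
import cv2
cv2.imwrite('pics/w5c.png',cv2.resize(cv2.imread('pics/w5.png')[130:240,125:325],None,fx=4,fy=4,interpolation=2))"
```

```text
arm 155.78089722169932 -24.671012992253775
blue rows 175 228
0.068 0.017 bottom [170.9587 275.0236] top [179.6925 273.6936]
0.068 -0.017 bottom [214.6689 285.1599] top [228.8013 285.2172]
0.071 0.017 bottom [171.6869 274.9127] top [180.6358 273.55  ]
0.071 -0.017 bottom [215.8532 285.1647] top [230.3183 285.2234]
0.074 0.017 bottom [172.4319 274.7992] top [181.6041 273.4026]
0.074 -0.017 bottom [217.0637 285.1696] top [231.8736 285.2297]
plug top pred [206.0439 154.7785] base [192.0784 172.9862]
plug top pred [210.0592 152.1761] base [195.5763 170.6789]
disc [142 198  20  20 304] [151.1151 207.5526] [ 0.5513 -0.2637  0.116 ]
```

View pics/w5c.png

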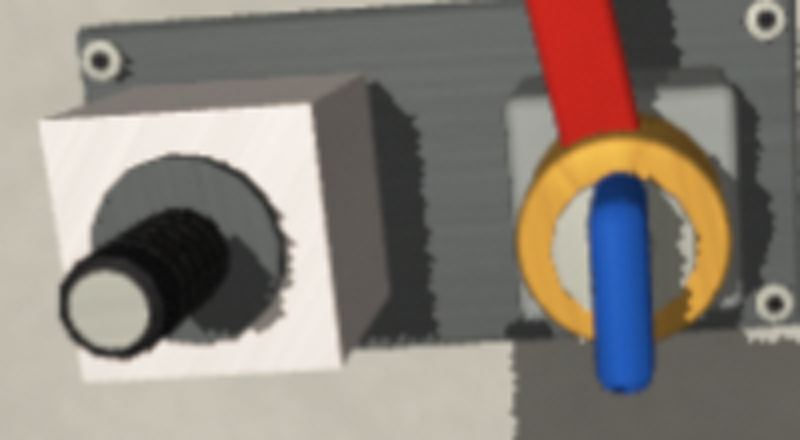

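Arm turned 80.2° = 1.40 rad (full stop) and the flange sits flush on the barrel. Plug is at about (0.551,-0.264). I'm hovering above it.

```bash

python3 -m jog '{"turn":[[0,0,0],[0,0,0],[0,0,0],[0,0,0],[0,0,0],[0,0,0],[0,0,0],[0,0,0]],"slide":[[0.0115,0.0108,0],[0.0115,0.0108,0],[0.0115,0.0108,0],[0.0115,0.0108,0],[0.0115,0.0108,-0.01],[0.0111,0.0110,-0.01],[0,0,-0.015],[0,0,0]],"grip":[0.4,0.4,0.4,0.4,0.4,0.4,0.4,0.4]}' 20
python3 - <<'E'
from h import *
np.set_printoptions(precision=4,suppress=True)
c=cap('wrist','w6.png');o=get_obs();print(o['eef_pos'],o['contact_force'],o['ft_torque'])
for z in(.116,.100): print('pred',proj(c,[*o['eef_pos'][:2],z]))
gm=cv2.cvtColor(c['img'],cv2.COLOR_RGB2GRAY);n,L,S,C=cv2.connectedComponentsWithStats((gm>120).astype(np.uint8))
for i in range(1,n):
    if 150<S[i][4]<2500 and 180<C[i][1]<320 and 230<C[i][0]<340: print('disc',S[i],C[i],atz(c,C[i][::-1],.116))
for r in landmark_of('wrist','plug_grip')[:2]: print(r,atz(c,r['position'],.096))
cv2.imwrite('pics/w6c.png',c['img'][150:350,180:380,::-1])
E
```

```text
time_s: 16.9
eef_pos: [0.5491, -0.2624, 0.1402]
orientation: [-2.974, 1.008, 0.01]
contact_force: [-0.1, 0.2, -0.3]
grip_width: 0.603
grip_force: 0.0
[ 0.5494 -0.2633  0.1417] [ 0.1803 -0.4211  0.1339] [ 0.105   0.0236 -0.0058]
pred [247.2758 286.0409]
pred [237.5921 285.941 ]
disc [277 234  21  12 165] [286.2121 239.2485] [ 0.5535 -0.2665  0.116 ]
{'position': [236.4, 281.0], 'score': 0.91} [ 0.5508 -0.2603  0.096 ]
```

View pics/w6c.png

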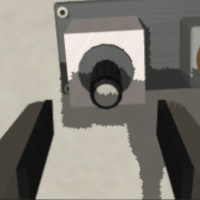

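Disc at px (244,286) against the tool axis at (247,286): centred along the closing line. Descend and close.

```bash

python3 -m jog '{"turn":[[0,0,0],[0,0,0],[0,0,0],[0,0,0],[0,0,0],[0,0,0],[0,0,0],[0,0,0]],"slide":[[0.0008,-0.0006,-0.010],[0,0,-0.010],[0,0,-0.010],[0,0,-0.010],[0,0,-0.010],[0,0,-0.006],[0,0,-0.003],[0,0,0]],"grip":[0.4,0.4,0.4,0.4,0.4,0.4,0.4,0.4]}' 20
python3 -m jog '{"turn":[[0,0,0],[0,0,0],[0,0,0],[0,0,0],[0,0,0],[0,0,0],[0,0,0],[0,0,0]],"slide":[[0,0,0],[0,0,0],[0,0,0],[0,0,0],[0,0,0],[0,0,0],[0,0,0],[0,0,0]],"grip":[1,1,1,1,1,1,1,1]}'
python3 -c "
from h import *;o=get_obs();print(o['contact_force'],o['ft_torque'],o['eef_pos'],o['grip_width'],o['grip_force'])"
```

```text
time_s: 17.8
eef_pos: [0.5514, -0.2645, 0.0846]
orientation: [-2.975, 1.009, 0.001]
contact_force: [0.1, -0.3, 0.5]
grip_width: 0.599
grip_force: 0.0
time_s: 18.6
eef_pos: [0.5516, -0.2648, 0.0853]
orientation: [2.975, -1.009, 0.0]
contact_force: [-1.3, -0.8, 1.8]
grip_width: 0.211
grip_force: 20.0
[-1.31933655 -0.81916101  1.84059474] [ 0.0603078   0.07477707 -0.01853051] [ 0.55164162 -0.26476509  0.08529665] 0.21077216658348508 20.000130236148834
```

```bash

python3 -m jog '{"turn":[[0,0,0],[0,0,0],[0,0,0],[0,0,0],[0,0,0],[0,0,0],[0,0,0],[0,0,0]],"slide":[[-0.0003,-0.0002,0],[0,0,0.001],[0,0,0.002],[0,0,0.002],[0,0,0.002],[0,0,0.002],[0,0,0.001],[0,0,0]],"grip":[1,1,1,1,1,1,1,1]}' 25
python3 -c "
from h import *;o=get_obs();print(o['contact_force'],o['ft_torque'],o['eef_pos'],o['grip_width'],o['grip_force'])"
```

```text
time_s: 19.4
eef_pos: [0.5514, -0.2649, 0.0953]
orientation: [2.975, -1.009, 0.0]
contact_force: [0.4, -0.5, -1.3]
grip_width: 0.211
grip_force: 25.0
[ 0.39988289 -0.50867996 -1.30320443] [ 0.03693531 -0.02934995 -0.04634314] [ 0.5513652  -0.26485287  0.09532295] 0.21072779811303857 24.99919831752777
```

Forces are small. Remaining 24 mm.

```bash

python3 -m jog '{"turn":[[0,0,0],[0,0,0],[0,0,0],[0,0,0],[0,0,0],[0,0,0],[0,0,0],[0,0,0]],"slide":[[0,0,0.002],[0,0,0.002],[0,0,0.002],[0,0,0.002],[0,0,0.002],[0,0,0.002],[0,0,0.001],[0,0,0]],"grip":[1,1,1,1,1,1,1,1]}'
python3 -m jog '{"turn":[[0,0,0],[0,0,0],[0,0,0],[0,0,0],[0,0,0],[0,0,0],[0,0,0],[0,0,0]],"slide":[[0,0,0.002],[0,0,0.002],[0,0,0.002],[0,0,0.002],[0,0,0.002],[0,0,0.001],[0,0,0],[0,0,0]],"grip":[1,1,1,1,1,1,1,1]}'
python3 - <<'E'
from h import *
np.set_printoptions(precision=4,suppress=True)
o=get_obs();print(o['contact_force'],o['ft_torque'],o['eef_pos'],o['grip_width'],o['grip_force'])
c=cap('side','s9.png')
print('mouth',proj(c,[.5512,-.2645,.068]),'collar@34',proj(c,[.5512,-.2645,.102]))
im=cv2.imread('pics/s9.png')[130:270,240:400]; cv2.imwrite('pics/s9c.png',cv2.resize(im,None,fx=4,fy=4,interpolation=3))
E
```

```text
time_s: 20.2
eef_pos: [0.5514, -0.2649, 0.1083]
orientation: [2.975, -1.009, 0.001]
contact_force: [-0.3, -0.6, -2.6]
grip_width: 0.209
grip_force: 25.0
time_s: 21.0
eef_pos: [0.5513, -0.2648, 0.1191]
orientation: [-2.975, 1.009, 0.0]
contact_force: [0.2, -0.0, -2.3]
grip_width: 0.211
grip_force: 25.0
[ 0.1955 -0.04   -2.3146] [ 0.0614 -0.0161 -0.0007] [ 0.5513 -0.2648  0.1191] 0.2110429186768748 24.999196529388428
mouth [202.5466 320.3983] collar@34 [187.9007 321.714 ]
```

View pics/s9c.png

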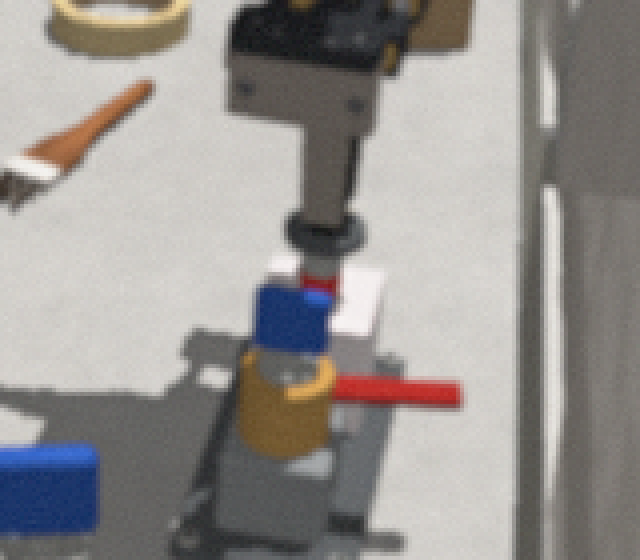

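The plug hangs 34 mm up, with the red band above the block and side force near zero. The key is in the lock and the arm is swung away.

```bash
python3 -c "
from workcell import job_done;print(job_done())"
```

```text
the job is handed in; nothing more can be done
None
```

The job is handed in at about 21 s: the key is fully home in the lock and turned to its 1.4 rad stop, and the plug gauge is held still about 34 mm up with its red band above the bore block and its shaft still in the bore.

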